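Lock the drone battery into its cradle

TASK

Lock the grey battery pack into its cradle: with the fingertips, push the upright locking pin along its L-shaped slot to the corner, then round the corner and on towards the pack until it is fully home at the slot's far end, with its disc over the pack's ledge. Only push it, gently: do not pinch, lift or tip the pin, and leave the pack, the small motor and everything else where they are. Finish clear of everything.

Things in the scene. Friction and masses are not known exactly. Their poses are not given: they have to be found in the camera images.
- cradle: Fixed grey cradle, 202 x 152 mm, any place and yaw. Origin on the table, z up. Its block (x -115 to -16, y -76 to 76 mm, top 30 mm high) has an open L-shaped slot 20 mm wide, 24 deep, black floor. Leg 1 runs along +y on x = -85 mm, from its blind wall at y = -55 to the corner's wall at y = 45. Leg 2 runs from there along +x on y = 35 mm to the end wall at x = -25. Pocket for the pack: x -16 to 79 mm.
- lock_pin: Locking pin, about 150 g, upright and loose in leg 1. Origin: lower end of its stem (8 mm above the table when seated). Stem 14 mm diameter (3 mm play each side); steel disc 56 mm diameter, 6 thick, 22 to 28 mm above the origin, sliding on the block's top; black round knob 24 mm diameter, 28 to 64 mm above the origin. No spring: it slides at about 1 N and stays where left.
- slot_start (a point): On the block's top (30 mm high), over the pin's axis when the pin stands at the blind end of the first leg; the pin starts up to 33 mm from here towards the corner.
- slot_corner (a point): On the block's top, the crossing of the two legs' centrelines; the pin, pushed along the first leg, stops at the wall 3 mm beyond it.
- slot_end (a point): On the block's top, over the pin's axis when the pin touches the end wall of the second leg (fully home); 53 mm from slot_corner.
- pack: Battery pack, about 0.7 kg, grey, loose in the pocket. Origin: centre of its main body's underside, 6 mm above the table. Main body 70 (x) x 130 (y) x 60 mm, with a 6 mm tab on top (72 mm above the table). Along its -x side a ledge 20 mm wide, 20.5 mm high, 3.5 mm below the passing disc. Leave in place.
- motor: Small brushless motor, 28 mm diameter, 28 mm high, standing loose on the cradle's block inside the angle of the L, about 8 mm clear of the pin's disc path. Origin under its centre. Leave alone.
- screwdriver: Screwdriver 160 mm long, lying beside the cradle. Leave alone.
- propeller: Black propeller 230 mm long, 10 mm high, lying on the cradle's other side. Leave alone.
- jar: Jar 60 mm diameter, 75 mm high. Leave alone.
- wrench: Wrench 150 mm long. Leave alone.
- mug: White mug 80 mm diameter, 92 mm high. Leave alone.
- transmitter: Black radio transmitter, 110 x 170 x 45 mm with two short sticks. Leave alone.
There are look-alikes about, which are no part of the job. What is shaped like the lock_pin but pink or turquoise is not meant.

How it is judged:
By the outcome, as a careful person would: the job done as asked, in the order asked, and still so for the second after the job is handed in, with the robot touching nothing.
It also fails if it takes over 38 s, if anything falls off the work surface, if the arm or the gripper's body presses on something with over 40 N, if the wrist force passes 120 N, or if a joint passes its speed limit or range.

ROBOT

A 6-joint arm with a two-finger parallel gripper is mounted at the origin on the work surface. World frame = base frame: x ahead of the robot, y to its left, z up, the work surface at z = 0. Lengths are in m, angles in degrees, forces in N, time in s.
With the tool pointing down it reaches from about 0.35 to 0.875 m from the base axis. Payload 4.2 kg.
Tool frame: the origin (TCP) lies at the very end of the fingers, on their centre line; the grasp point (between the pads) lies 19 mm behind it; z points along the fingers, y is the line along which they close (so a half turn about z gives the same grasp; the last joint's range is limited). The gripper opens to 87 mm and grips with 3 to 60 N. Pads are 19 mm wide; open, the fingers measure 117 mm over their backs; the gripper's body (75 mm by 190 mm) begins 51 mm behind the grasp point.
Start: joints at [-55.657, 22.042, 0.453, 0, -68.411, -14.817], TCP at [0.209, -0.589, 0.223] pointing down, gripper open.
Joint ranges: [-179.83, 179.83], [-69.29, 118.12], [-61.27, 80.66], [-181.25, 117.63], [-171.15, -9.14], [-177.46, 177.46]. Speed limits (degrees/s): [159.86, 159.86, 180, 180, 180, 180].

INTERFACE

Orientations are given as a 3x3 rotation matrix whose columns are the frame's x, y, z axes.
In Python, from station import sense, cams, r gives the robot as it stands. The module is installed in compiled form; this text tells all that it offers.
- The arm moves only by the tool step_arm, never from a script. Its argument "targets" is text: rows parted by semicolons, each of 4 numbers parted by spaces: the shift along the tool's x, y, z in cm, then the turn about the tool's z in degrees. In form: x y z turn; .... A call has 1 to 12 rows; each row shifts and turns the commanded pose from where the row before left it, along the tool's axes as they then stand; what a row does not reach is not made up. A row lasts 1/12 s, in which the tool goes at most 41.7 mm and 7.16 degrees, less where a joint would pass 70% of its speed; a pose out of reach is approached as far as the arm can. A call with a gripper value outside its range is refused whole. "claw" is the finger opening in cm, from 0 to 8.7, set as the call begins (left out, the last holds). The fingers move at their own pace and stop on an object; the grip force is fixed at half the most. Time passes only in rows, so rows that do not move let the fingers close. It gives the time, the measured TCP pose, the force, the opening and the grip force at its end, in the units of the state.
- sense(): the state, without advancing time (a new reading comes with each control period).
- cams.capture(name): name is "scene" or "top" or "wrist"; returns a dict with "frame" (384x512x3 uint8, blue, green, red), "vertical_fov" (degrees; the focal length in pixels is half the picture's height over the tangent of half this angle, whatever the lens; pixels are square), "cx", "cy" (the principal point, pixels), "eye" and "rotation" of the camera in the world; the wrist camera has in their place "tool_from_camera" (4x4, takes a point from camera to tool coordinates, whose origin is the TCP and whose axes are the flange's). Camera axes: x right, y down, z forward; pixel columns grow to the right and rows downward; lengths in m; the calibration is good to about 2 mm. The wrist camera is an equidistant fisheye: a pixel r from the principal point sees the ray r / f radians off the axis. A picture is of the moment at which its call begins: read the wrist's pose just before it. There is no depth.
- r.finish_job(): hands the job in; it is judged then, once.
The state is a dict: "time_s": time; "joints": joint angles; "joint_velocities": joint speeds; "effort": joint torques, N m; "tcp_pos": TCP position; "ee_rot": TCP orientation; "wrist_force": force on the tool from outside, world axes, zero at the start; "moment": the same for the moment, N m; "gripper_width": opening from 0.0 (shut) to 1.0 (fully open); "gripper_force": force on a finger pad.
Only numpy, scipy, OpenCV 4.12 (cv2) and the standard library are available. Lean on these libraries where they do the work, as an engineer would, in place of code of your own. Each camera call takes 0.05 s, during which the arm holds its last target. There are 200 camera calls.

## Working session

There is one attempt and no reset: what is moved stays moved. The work goes in short steps, Python scripts to look and compute and a tool call to move; the robot and the scene stay as the last step left them, time stands still between calls to the robot, and variables do not carry over. Pictures are saved under pics/ and viewed, at most 13 in all, crops included, and the job is handed in when it is done.

Besides the shell and the picture viewer there is one more tool, called after "Request:" as name(argument=value, ...) on one line, values as JSON. step_arm: Moves the arm, as the interface text tells. Its arguments: {"type":"object","properties":{"targets":{"type":"string"},"claw":{"type":"number"}},"required":["targets"]}

```bash
mkdir -p pics
cat > h.py <<'E'
import numpy as np,cv2
from station import sense,cams,r
def cap(n):
    s=sense(); c=cams.capture(n); c['s']=s; return c
def ray(c,u,v):
    H=c['frame'].shape[0]; f=H/2/np.tan(np.radians(c['vertical_fov']/2))
    d=np.array([(u-c['cx'])/f,(v-c['cy'])/f,1.0])
    if 'eye' in c: return np.array(c['eye']),np.array(c['rotation'])@d
    a=np.hypot(d[0],d[1]); k=np.sin(a)/a if a>1e-9 else 1
    d=np.array([d[0]*k,d[1]*k,np.cos(a)])
    T=np.array(c['tool_from_camera']); R=np.array(c['s']['ee_rot'])
    return R@T[:3,3]+np.array(c['s']['tcp_pos']),R@T[:3,:3]@d
def onz(c,u,v,z):
    o,d=ray(c,u,v); return o+d*(z-o[2])/d[2]
def proj(c,p):
    H=c['frame'].shape[0]; f=H/2/np.tan(np.radians(c['vertical_fov']/2))
    if 'eye' in c:
        q=np.array(c['rotation']).T@(np.array(p)-c['eye']); return q[:2]/q[2]*f+[c['cx'],c['cy']]
    T=np.array(c['tool_from_camera']); R=np.array(c['s']['ee_rot'])
    q=T[:3,:3].T@(R.T@(np.array(p)-c['s']['tcp_pos'])-T[:3,3]); n=np.hypot(q[0],q[1])
    return q[:2]/n*np.arctan2(n,q[2])*f+[c['cx'],c['cy']]
E
python3 - <<'E'
from h import *
import pickle
for n in('top','scene'):
    c=cap(n); print(n,c['eye'],c['vertical_fov'],c['cx'],c['cy']); cv2.imwrite(f'pics/{n}.png',cv2.resize(c['frame'],(800,600))); pickle.dump(c,open(n+'.pkl','wb'))
s=sense();print(s['time_s'],s['ee_rot'],s['gripper_width'])
E
```

```text
top [ 0.40153752 -0.0114575   1.38188918] 49.51742639303683 254.9031535345072 191.85290090823997
scene [ 1.00529642 -0.50524988  1.0056096 ] 56.629885527633725 248.39980025638462 184.03687685599917
0.1 [[-9.42545960e-01 -3.34075632e-01 -7.65360070e-04]
 [-3.34076484e-01  9.42544305e-01  1.77088733e-03]
 [ 1.29775472e-04  1.92483150e-03 -9.99998139e-01]] 0.9982420892198288
```

View pics/top.png

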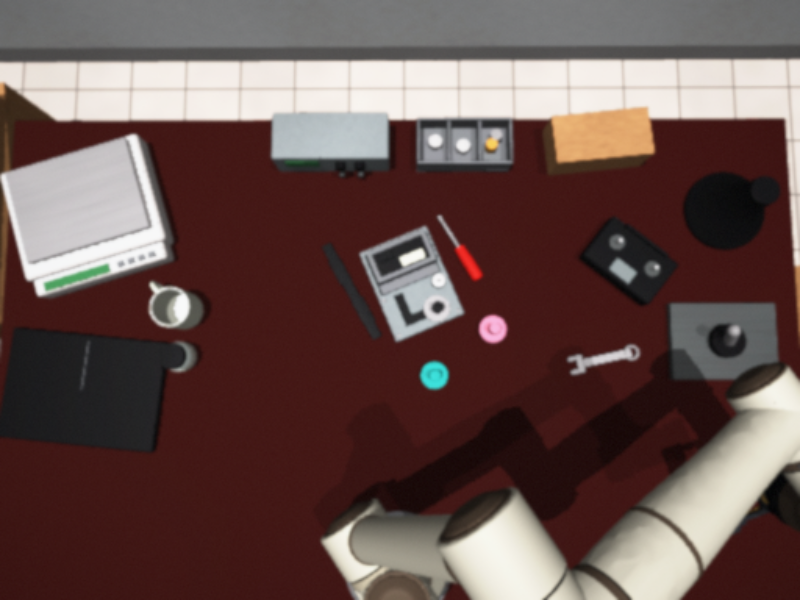

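View pics/scene.png

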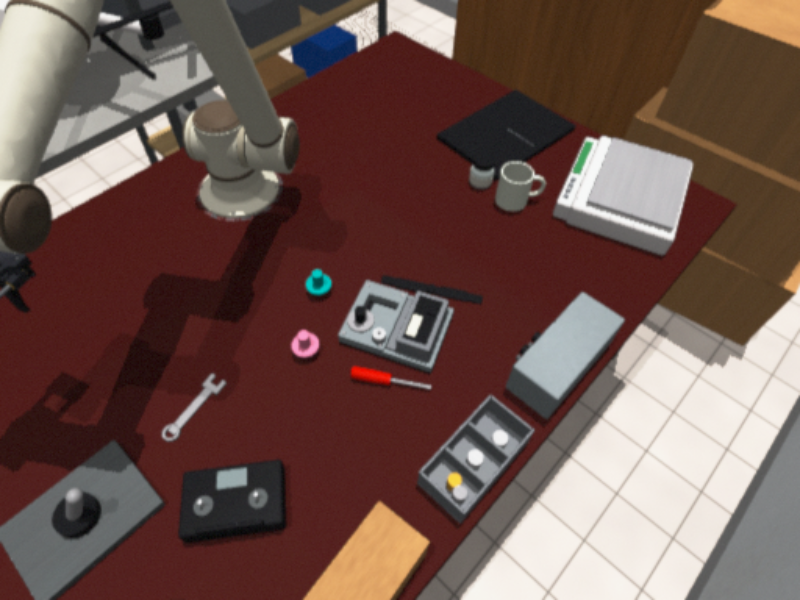

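Top view: the cradle is at about (412,283), and the pin with black knob and steel disc stands in its slot at about (435,307). Pin-shaped candidates are pink (493,328), turquoise (434,375), a black pin on the grey plate (728,340), and the one in the cradle slot. Only the one in the L-slot fits the description. I'll confirm this in an enlarged crop.

Run:
```python
from h import *
import pickle
t=pickle.load(open('top.pkl','rb'));s=pickle.load(open('scene.pkl','rb'))
a=cv2.resize(t['frame'][138:226,220:310],None,fx=6,fy=6,interpolation=cv2.INTER_CUBIC)
cv2.imwrite('pics/crop1.png',a)
print('rot',np.round(t['rotation'],3).tolist())
for n,u,v,z in (('knobtop',435,307,.072),('cradle',412,283,.03),('c1',360,253,.03),('c2',427,227,.03),('c3',463,313,.03),('c4',395,340,.03)):
    print(n,onz(t,u*.64,v*.64,z).round(3))
```

```text
rot [[0.001, -0.994, 0.105], [-1.0, -0.001, 0.005], [-0.005, -0.105, -0.994]]
knobtop [ 0.525 -0.079  0.072]
cradle [ 0.58  -0.033  0.03 ]
c1 [0.643 0.077 0.03 ]
c2 [ 0.699 -0.065  0.03 ]
c3 [ 0.517 -0.139  0.03 ]
c4 [0.46  0.003 0.03 ]
```

View pics/crop1.png

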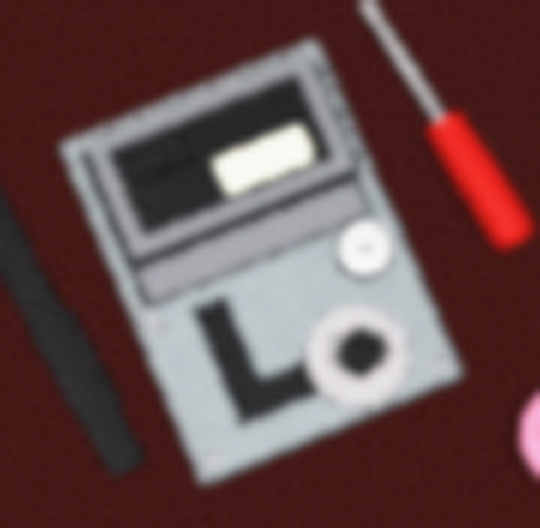

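The crop confirms it: black knob and pale steel disc at crop (355,355), in leg 1 of the slot. The motor is at (365,248), the slot's outer corner at (242,423) and its end at (210,306).

```bash
cat >> h.py <<'E'
def fit(L,W):
    L=np.array(L,float);W=np.array(W,float); l=L-L.mean(0); w=W-W.mean(0)
    a=np.arctan2((l[:,0]*w[:,1]-l[:,1]*w[:,0]).sum(),(l*w).sum()); R=np.array([[np.cos(a),-np.sin(a)],[np.sin(a),np.cos(a)]])
    t=W.mean(0)-R@L.mean(0); print('yaw',np.degrees(a),'t',t,'res mm',((L@R.T+t-W)*1000).round(1).tolist()); return R,t
E
python3 - <<'E'
from h import *
import pickle
t=pickle.load(open('top.pkl','rb'))
f=lambda u,v,z: onz(t,220+(u-2.5)/6,138+(v-2.5)/6,z)[:2]
L=[(-.115,.076),(-.115,-.076),(-.095,.045),(-.025,.045),(-.025,.025),(-.075,.025)]
P=[(203,486),(464,373),(242,423),(196,312),(222,299),(260,378)]
R,T=fit(L,[f(*p,.03) for p in P])
np.savez('pose.npz',R=R,T=T)
loc=lambda w:(R.T@(w-T)*1000).round(1)
print('disc',f(356,355,.036),loc(f(356,355,.036)),'knob',loc(f(361,351,.072)),'motor',loc(f(365,248,.058)))
S=sense();ee=np.array(S['ee_rot'])
ang=np.degrees(np.arctan2(-ee[1,0],-ee[0,0]));print('tool -x ang',ang)
# target: behind the pin, viewing height
for name,l in(('view',(-.085,-.03)),('start',(-.085,-.085)),('slot_end',(-.032,.035))): print(name,R@np.array(l)+T)
p=R@np.array([-.085,-.05])+T; d=np.array([*p,.223])-S['tcp_pos'];print('delta tool cm',(ee.T@d*100).round(2))
E
```

```text
yaw 23.46998355733096 t [ 0.59347955 -0.0242953 ] res mm [[0.8, -0.9], [-0.1, 1.3], [-2.7, -0.3], [1.0, 2.5], [1.9, -1.7], [-0.8, -0.9]]
disc [ 0.52758717 -0.08218164] [-83.5 -26.9] knob [-84.9 -27. ] motor [-34.3 -52.5]
tool -x ang 19.51638936396822
view [ 0.52745975 -0.08566619]
start [ 0.54936452 -0.13611598]
slot_end [ 0.55018754 -0.00493548]
delta tool cm [-46.98  34.76  -0.08]
```

Request:
step_arm(targets="0 0 0 -4; -2 1.1 0 0; -3.2 1.8 0 0; -3.2 1.8 0 0; -3.2 1.8 0 0; -3.2 1.8 0 0; -3.2 1.8 0 0; -3.2 1.8 0 0; -3.2 1.8 0 0; -3.2 1.8 0 0; -3.2 1.8 0 0; -3.2 1.8 0 0", claw=0)

```text
time_s: 1.1
tcp_pos: [0.4449, -0.2764, 0.2224]
ee_rot: [[-0.917, -0.399, -0.0], [-0.399, 0.917, 0.0], [0.0, 0.0, -1.0]]
wrist_force: [1.8, -0.1, -0.2]
gripper_width: 0.174
gripper_force: 0.0
```

Request:
step_arm(targets="-3.2 1.8 0 0; -3.2 1.8 0 0; -3.2 1.8 0 0; -3.2 1.8 0 0; -2.5 1.7 0 0; 0 0 0 0; 0 0 0 0; 0 0 0 0")

```text
time_s: 1.77
tcp_pos: [0.5486, -0.1355, 0.222]
ee_rot: [[-0.917, -0.399, -0.001], [-0.399, 0.917, 0.0], [0.001, 0.001, -1.0]]
wrist_force: [-0.4, -0.5, 0.0]
gripper_width: 0.006
gripper_force: 0.0
```

```bash
cat > loc.py <<'E'
from h import *
z=np.load('pose.npz');R,T=z['R'],z['T']
loc=lambda w:(R.T@(np.array(w)[:2]-T)*1000).round(1)
def st():
    S=sense();ee=np.array(S['ee_rot'])
    print('t',round(S['time_s'],2),'loc',loc(S['tcp_pos']),'z',S['tcp_pos'][2].round(4),'yaw',np.degrees(np.arctan2(-ee[1,0],-ee[0,0])).round(2),'F',np.array(S['wrist_force']).round(1),'w',round(S['gripper_width'],3))
E
python3 - <<'E'
from loc import *
import pickle
c=cap('wrist');st();pickle.dump(c,open('w.pkl','wb'))
cv2.imwrite('pics/w1.png',cv2.resize(c['frame'],(800,600),interpolation=cv2.INTER_CUBIC))
print(c['vertical_fov'],c['cx'],c['cy'],np.round(c['tool_from_camera'],3).tolist())
w=lambda x,y,z:proj(c,[*(R@np.array([x,y])+T),z])*1.5625
for n,p in(('knob',(-.085,-.027,.072)),('c1',(-.115,.076,.03)),('c2',(-.115,-.076,.03)),('corner',(-.095,.045,.03)),('end',(-.025,.045,.03)),('motor',(-.034,-.052,.058))):print(n,w(*p).round(0))
E
```

```text
t 1.82 loc [-85.8 -84.5] z 0.2222 yaw 23.49 F [ 0.  -0.9 -0.4] w 0.006
65.70646984690485 259.41488209698247 194.7316496784229 [[-0.0, -0.961, -0.276, 0.075], [1.0, -0.0, 0.0, 0.0], [-0.0, -0.276, 0.961, -0.164], [0.0, 0.0, 0.0, 1.0]]
knob [486. 285.]
c1 [600. 238.]
c2 [415. 234.]
corner [564. 261.]
end [557. 343.]
motor [447. 346.]
```

View pics/w1.png

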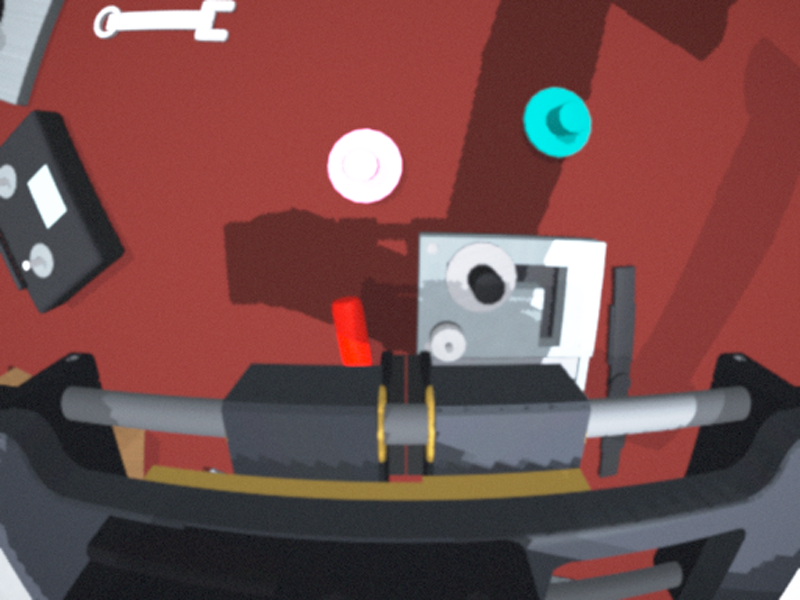

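The wrist view agrees with the estimate: knob at (486,285) as predicted, motor at (448,345) against a predicted (447,346), and block corners within about 4 px. Next I descend behind the pin, on its blind-end side.

Request:
step_arm(targets="0 0 2 0; 0 0 3 0; 0 0 3 0; 0 0 3 0; 0 0 2.5 0; 0 0 2 0; 0 0 1.5 0; 0 0 0.8 0; 0 0 0 0; 0 0 0 0")

```text
time_s: 2.65
tcp_pos: [0.5492, -0.1363, 0.045]
ee_rot: [[-0.917, -0.398, 0.0], [-0.398, 0.917, -0.0], [-0.0, -0.0, -1.0]]
wrist_force: [0.2, -0.7, 1.1]
gripper_width: 0.006
gripper_force: 0.0
```

Request:
step_arm(targets="0 0.5 0 0; 0 0.5 0 0; 0 0.4 0 0; 0 0.3 0 0; 0 0.2 0 0; 0 0.2 0 0; 0 0.2 0 0; 0 0.2 0 0; 0 0.2 0 0; 0 0.2 0 0")

```text
time_s: 3.48
tcp_pos: [0.5375, -0.1088, 0.0445]
ee_rot: [[-0.917, -0.399, -0.0], [-0.399, 0.917, -0.0], [0.0, 0.0, -1.0]]
wrist_force: [0.3, -0.3, -0.2]
gripper_width: 0.007
gripper_force: 0.0
```

```bash
cat > look.py <<'E'
from loc import *
import sys
st();c=cap(sys.argv[1]); 
if c['frame'] is not None:
    p=proj(c,[*(R@np.array([-.065,.0])+T),.04]).astype(int)
    a=c['frame'][max(p[1]-45,0):p[1]+45,max(p[0]-50,0):p[0]+50]
    print('origin',max(p[0]-50,0),max(p[1]-45,0)); cv2.imwrite(sys.argv[2],cv2.resize(a,None,fx=6,fy=6,interpolation=cv2.INTER_CUBIC))
E
python3 look.py scene pics/s2.png
```

```text
t 3.48 loc [-85.  -55.2] z 0.0445 yaw 23.52 F [ 0.3 -0.3 -0.2] w 0.007
origin 188 153
```

View pics/s2.png

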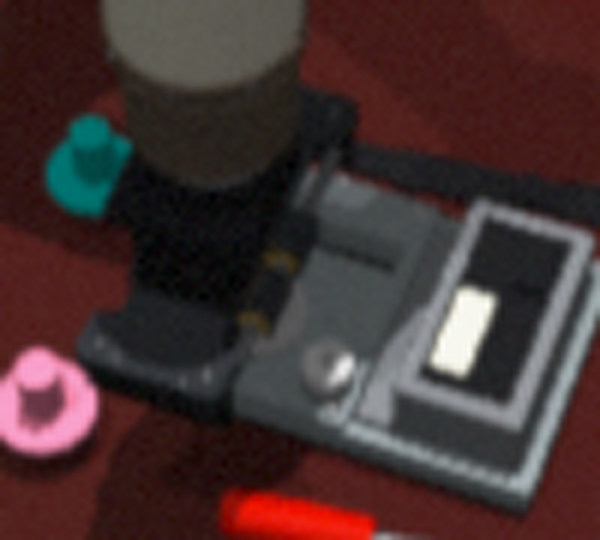

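The gripper hides the pin from the scene camera. The motor is untouched at crop (328,368). I'll keep pushing gently and watch the force.

Request:
step_arm(targets="0 0.25 0 0; 0 0.25 0 0; 0 0.25 0 0; 0 0.25 0 0; 0 0.25 0 0; 0 0.25 0 0; 0 0.25 0 0; 0 0.25 0 0; 0 0.25 0 0; 0 0.25 0 0; 0 0.25 0 0; 0 0.25 0 0")

```text
time_s: 4.53
tcp_pos: [0.5255, -0.0812, 0.0446]
ee_rot: [[-0.917, -0.399, 0.0], [-0.399, 0.917, -0.0], [-0.0, -0.0, -1.0]]
wrist_force: [0.9, -1.6, -0.2]
gripper_width: 0.006
gripper_force: 0.9
```

Request:
step_arm(targets="0 0.25 0 0; 0 0.25 0 0; 0 0.25 0 0; 0 0.25 0 0; 0 0.25 0 0; 0 0.25 0 0; 0 0.25 0 0; 0 0.25 0 0; 0 0.25 0 0; 0 0.2 0 0; 0 0 0 0")

```text
time_s: 5.45
tcp_pos: [0.5162, -0.0587, 0.0449]
ee_rot: [[-0.917, -0.4, 0.001], [-0.4, 0.917, 0.0], [-0.001, -0.0, -1.0]]
wrist_force: [1.2, -2.8, 4.5]
gripper_width: 0.004
gripper_force: 2.3
```

```bash
python3 look.py wrist pics/w2.png
```

```text
t 5.45 loc [-84.6  -0.7] z 0.0449 yaw 23.55 F [ 1.2 -2.8  4.5] w 0.004
origin 209 218
```

View pics/w2.png

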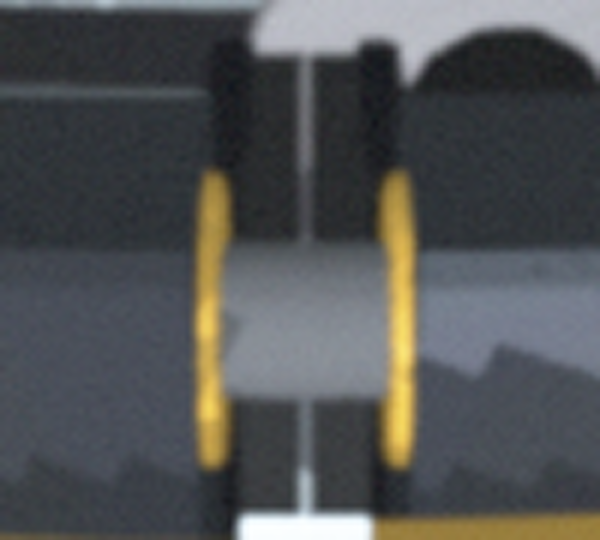

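The knob (crop 505,60) rests against the finger's right face and the disc shows at the top. Fz has risen to 4.5 N, so I'll pause and look more closely.

Request:
step_arm(targets="0 0 0 0; 0 0 0 0; 0 0 0 0")

```text
time_s: 5.75
tcp_pos: [0.5162, -0.059, 0.0447]
ee_rot: [[-0.917, -0.399, 0.001], [-0.399, 0.917, -0.0], [-0.001, -0.0, -1.0]]
wrist_force: [1.3, -4.5, 4.9]
gripper_width: 0.0
gripper_force: 2.5
```

Run:
```python
from loc import *
st();c=cap('wrist');st()
a=c['frame'][110:260,180:380];cv2.imwrite('pics/w3.png',cv2.resize(a,(800,600),interpolation=cv2.INTER_CUBIC))
for n,l in(('corner',(-.095,.045)),('c1',(-.115,.076)),('tcp',(-.0846,-.0007))):
    q=proj(c,[*(R@np.array(l)+T),.03 if n!='tcp' else .045]);print(n,((q-[180,110])*4).round())
```

```text
t 5.75 loc [-84.7  -1. ] z 0.0447 yaw 23.53 F [ 1.3 -4.5  4.9] w 0.0
t 5.8 loc [-84.8  -1.1] z 0.0447 yaw 23.52 F [ 2.  -3.2  5.3] w 0.004
corner [598. 420.]
c1 [787. 302.]
tcp [317. 520.]
```

View pics/w3.png

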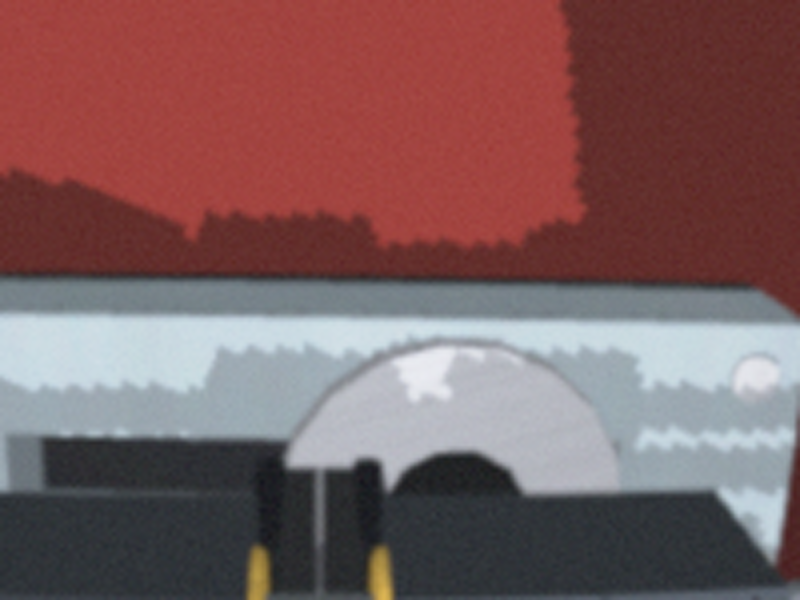

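The disc is about 22 mm ahead of the TCP. The upward 5 N suggests the finger bears high on the knob and tips the pin slightly, so the disc's rear edge lifts against the fingertip. I'll back off so the pin settles, then check before pushing low on the disc's rim, where it can't tip.

Request:
step_arm(targets="0 -0.1 0 0; 0 -0.1 0 0; 0 -0.2 0 0; 0 -0.3 0 0; 0 -0.4 0 0; 0 -0.5 0 0; 0 -0.5 0 0; 0 -0.5 0 0; 0 -0.4 0 0; 0 0 0 0; 0 0 0 0; 0 0 0 0")

```text
time_s: 6.8
tcp_pos: [0.5277, -0.0865, 0.0445]
ee_rot: [[-0.917, -0.399, -0.0], [-0.399, 0.917, 0.0], [0.0, 0.0, -1.0]]
wrist_force: [0.7, -0.1, -0.0]
gripper_width: 0.007
gripper_force: 0.0
```

Run:
```python
from loc import *
st();c=cap('wrist');st()
a=c['frame'][110:260,180:380];cv2.imwrite('pics/w4.png',cv2.resize(a,(800,600),interpolation=cv2.INTER_CUBIC))
for cy in(.02,.022,.024,.026):
    q=[proj(c,[*(R@np.array(l)+T),.036]) for l in((-.113,cy),(-.085,cy-.028),(-.085,cy+.028),(-.097,cy))];print(cy,((np.array(q)-[180,110])*4).round().tolist())
```

```text
t 6.8 loc [-85.1 -30.9] z 0.0445 yaw 23.51 F [ 0.7 -0.1 -0. ] w 0.007
t 6.85 loc [-85.1 -30.8] z 0.0446 yaw 23.52 F [0.3 0.5 0.1] w 0.005
0.02 [[645.0, 326.0], [459.0, 496.0], [789.0, 488.0], [637.0, 423.0]]
0.022 [[657.0, 326.0], [471.0, 496.0], [799.0, 488.0], [649.0, 423.0]]
0.024 [[669.0, 326.0], [484.0, 496.0], [810.0, 488.0], [660.0, 423.0]]
0.026 [[681.0, 326.0], [496.0, 495.0], [821.0, 487.0], [672.0, 423.0]]
```

View pics/w4.png

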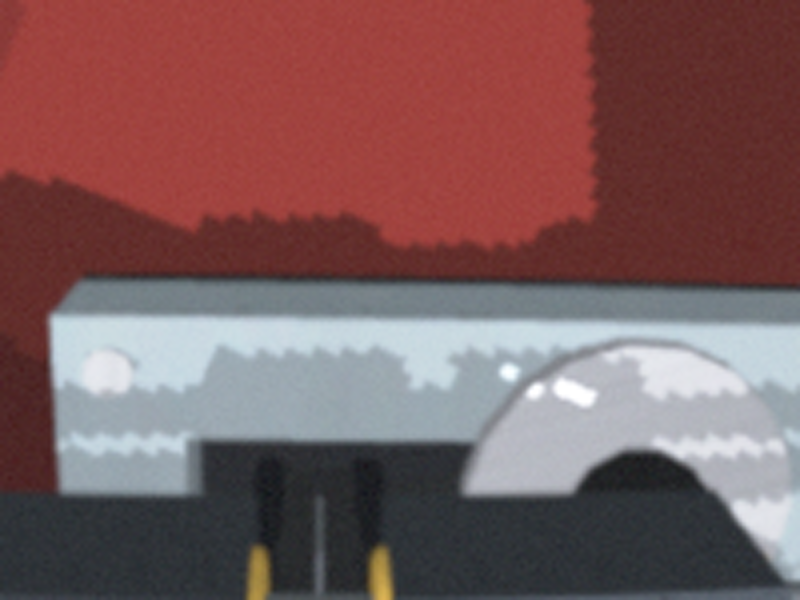

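The pin is upright with the disc flat on the block, its centre at local y ≈ 20 mm (disc apex at (640,342), left edge at (462,490)). I'll lower the fingertips to rim height and push the disc edge.

Request:
step_arm(targets="0 0 0.4 0; 0 0 0.4 0; 0 0 0.3 0; 0 0 0.1 0; 0 0 0 0; 0 0 0 0; 0 0.3 0 0; 0 0.3 0 0; 0 0.2 0 0; 0 0.2 0 0; 0 0.2 0 0; 0 0.2 0 0")

```text
time_s: 7.85
tcp_pos: [0.5222, -0.0734, 0.0327]
ee_rot: [[-0.917, -0.399, 0.0], [-0.399, 0.917, -0.0], [-0.0, -0.0, -1.0]]
wrist_force: [0.8, -1.9, -0.7]
gripper_width: 0.008
gripper_force: 0.4
```

Request:
step_arm(targets="0 0.15 0 0; 0 0.15 0 0; 0 0.15 0 0; 0 0.15 0 0; 0 0.15 0 0; 0 0.15 0 0; 0 0.1 0 0; 0 0.1 0 0; 0 0 0 0")

```text
time_s: 8.6
tcp_pos: [0.5178, -0.0634, 0.0326]
ee_rot: [[-0.917, -0.399, 0.0], [-0.399, 0.917, 0.0], [-0.0, 0.0, -1.0]]
wrist_force: [0.1, -0.6, 0.4]
gripper_width: 0.001
gripper_force: 0.2
```

Request:
step_arm(targets="0 0.1 0 0; 0 0.1 0 0; 0 0.1 0 0; 0 0.1 0 0; 0 0 0 0")

```text
time_s: 9.02
tcp_pos: [0.5162, -0.0597, 0.0326]
ee_rot: [[-0.917, -0.399, 0.0], [-0.399, 0.917, 0.0], [-0.0, 0.0, -1.0]]
wrist_force: [0.5, 0.4, 0.7]
gripper_width: 0.003
gripper_force: 0.3
```

Request:
step_arm(targets="0 0.1 0 0; 0 0.1 0 0; 0 0 0 0")

```text
time_s: 9.27
tcp_pos: [0.5154, -0.0579, 0.0325]
ee_rot: [[-0.917, -0.399, -0.0], [-0.399, 0.917, 0.0], [0.0, 0.0, -1.0]]
wrist_force: [0.1, -0.4, 0.7]
gripper_width: 0.001
gripper_force: 0.3
```

Request:
step_arm(targets="0 0.1 0 0; 0 0 0 0")

```text
time_s: 9.43
tcp_pos: [0.515, -0.057, 0.0326]
ee_rot: [[-0.917, -0.399, 0.0], [-0.399, 0.917, 0.0], [-0.0, 0.0, -1.0]]
wrist_force: [0.4, -1.2, 1.2]
gripper_width: 0.005
gripper_force: 0.4
```

Request:
step_arm(targets="0 0.1 0 0; 0 0.05 0 0; 0 0 0 0")

```text
time_s: 9.68
tcp_pos: [0.5144, -0.0557, 0.0326]
ee_rot: [[-0.917, -0.399, 0.0], [-0.399, 0.917, 0.0], [-0.0, 0.0, -1.0]]
wrist_force: [0.6, -1.2, 0.4]
gripper_width: 0.005
gripper_force: 0.4
```

Request:
step_arm(targets="0 0.1 0 0; 0 0 0 0")

```text
time_s: 9.85
tcp_pos: [0.514, -0.0548, 0.0326]
ee_rot: [[-0.917, -0.399, 0.0], [-0.399, 0.917, -0.0], [-0.0, -0.0, -1.0]]
wrist_force: [0.2, -1.1, 1.3]
gripper_width: 0.008
gripper_force: 0.6
```

Run:
```python
from loc import *
st();c=cap('wrist')
a=c['frame'][110:260,180:380];cv2.imwrite('pics/w5.png',cv2.resize(a,(800,600),interpolation=cv2.INTER_CUBIC))
for cy in(.035,.038,.041):
    q=[proj(c,[*(R@np.array(l)+T),.036]) for l in((-.113,cy),(-.085,cy-.028),(-.085,cy+.028),(-.097,cy))];print(cy,((np.array(q)-[180,110])*4).round().tolist())
print(((proj(c,[*(R@np.array([-.115,.076])+T),.03])-[180,110])*4).round())
```

```text
t 9.85 loc [-85.    3.7] z 0.0326 yaw 23.54 F [ 0.2 -1.1  1.3] w 0.008
0.035 [[535.0, 347.0], [337.0, 528.0], [701.0, 522.0], [529.0, 452.0]]
0.038 [[555.0, 347.0], [357.0, 528.0], [719.0, 521.0], [549.0, 452.0]]
0.041 [[576.0, 347.0], [377.0, 528.0], [737.0, 520.0], [568.0, 451.0]]
[787. 323.]
```

View pics/w5.png

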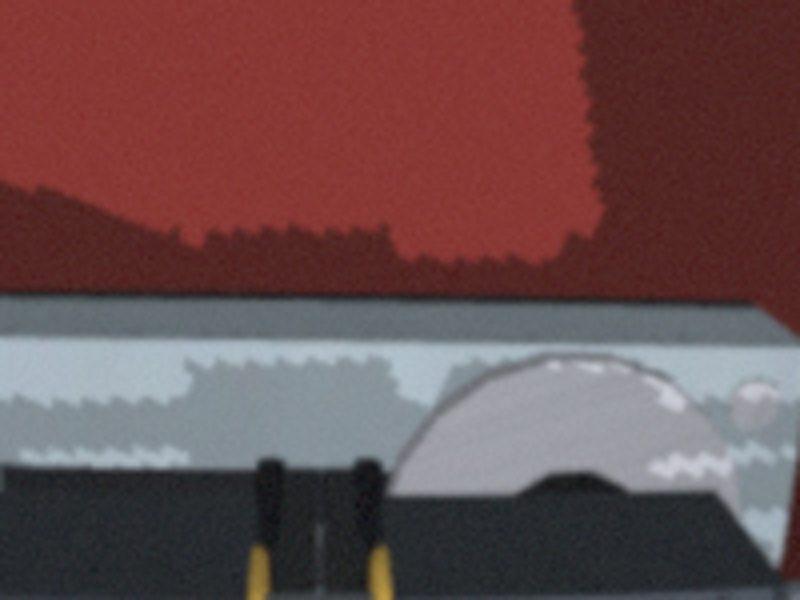

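The disc apex at (570,355) puts the pin at y ≈ 40 in my frame. The block corner shows my frame is about 2.5 mm low in y, so the true value is about 37.5 and the wall is imminent.

Request:
step_arm(targets="0 0.05 0 0; 0 0.05 0 0; 0 0 0 0")

```text
time_s: 10.15
tcp_pos: [0.514, -0.0544, 0.0327]
ee_rot: [[-0.917, -0.399, 0.001], [-0.399, 0.917, -0.001], [-0.0, -0.001, -1.0]]
wrist_force: [1.5, -4.6, 1.5]
gripper_width: 0.006
gripper_force: 2.5
```

Request:
step_arm(targets="0 0.05 0 0; 0 0.05 0 0; 0 0 0 0")

```text
time_s: 10.4
tcp_pos: [0.514, -0.0541, 0.0329]
ee_rot: [[-0.917, -0.4, 0.001], [-0.4, 0.917, -0.001], [-0.001, -0.002, -1.0]]
wrist_force: [3.4, -7.2, -1.0]
gripper_width: 0.005
gripper_force: 4.3
```

The pin is at the corner wall (about 8 N). I'll back off and go round to its -x side.

Request:
step_arm(targets="0 -0.2 0 0; 0 -0.4 0 0; 0 -0.6 0 0; 0 -0.6 0 0; 0 0 0 0; 0.8 0 0 0; 1.2 0 0 0; 1.5 0 0 0; 1.5 0 0 0; 0.7 0 0 0; 0 0 0 0; 0 0 0 0")

```text
time_s: 11.4
tcp_pos: [0.4681, -0.0924, 0.0329]
ee_rot: [[-0.917, -0.399, 0.001], [-0.399, 0.917, -0.0], [-0.001, -0.0, -1.0]]
wrist_force: [0.3, -0.5, 0.5]
gripper_width: 0.005
gripper_force: 0.0
```

Request:
step_arm(targets="0 1 0 0; 0 1.3 0 0; 0 1.3 0 0; 0 1.2 0 0; 0 0.6 0 0; 0 0 0 0; 0 0 0 0; 0 0 0 0")

```text
time_s: 12.07
tcp_pos: [0.4471, -0.0427, 0.0326]
ee_rot: [[-0.917, -0.399, 0.0], [-0.399, 0.917, 0.0], [-0.0, -0.0, -1.0]]
wrist_force: [0.2, -0.4, 0.4]
gripper_width: 0.011
gripper_force: 0.0
```

Run:
```python
from loc import *
st();c=cap('scene')
p=proj(c,[*(R@np.array([-.085,.04])+T),.036]);o=(p-[40,30]).astype(int)
cv2.imwrite('pics/s6.png',cv2.resize(c['frame'][o[1]:o[1]+60,o[0]:o[0]+80],(800,600),interpolation=cv2.INTER_CUBIC));print(o,(p-o)*10)
```

```text
t 12.07 loc [-141.6   41.4] z 0.0326 yaw 23.54 F [ 0.2 -0.4  0.4] w 0.011
[197 157] [404.89415037 307.68496922]
```

View pics/s6.png

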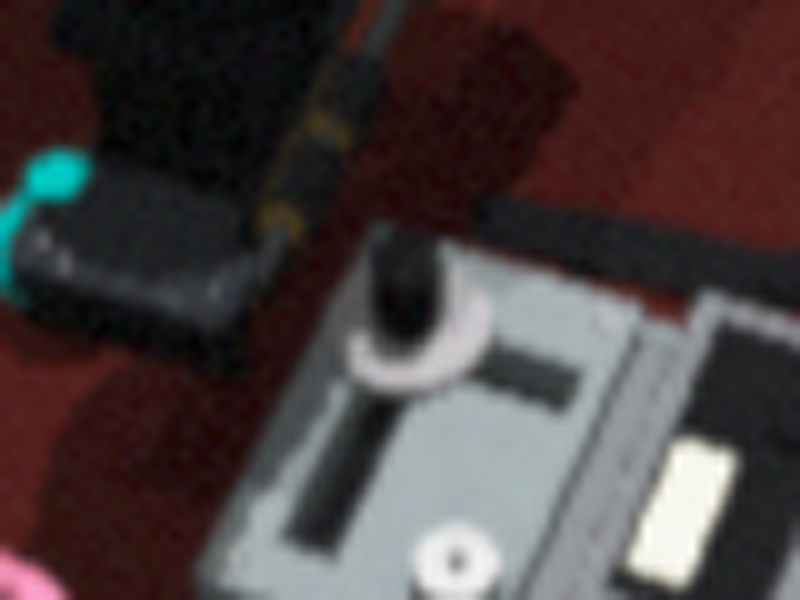

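The pin stands upright at the corner (crop 405,310), the disc is flat and both slot legs are visible. Next I push along leg 2, again on the disc rim.

Request:
step_arm(targets="-0.5 0 0 0; -0.5 0 0 0; -0.3 0 0 0; -0.2 0 0 0; -0.15 0 0 0; -0.15 0 0 0; -0.15 0 0 0; -0.15 0 0 0; -0.15 0 0 0; -0.15 0 0 0; -0.2 0 0 0; -0.2 0 0 0")

```text
time_s: 13.12
tcp_pos: [0.4725, -0.0315, 0.0325]
ee_rot: [[-0.917, -0.399, 0.0], [-0.399, 0.917, 0.0], [-0.0, -0.0, -1.0]]
wrist_force: [-0.8, -1.0, 0.3]
gripper_width: 0.007
gripper_force: 0.4
```

Request:
step_arm(targets="-0.2 0 0 0; -0.2 0 0 0; -0.2 0 0 0; -0.2 0 0 0; -0.2 0 0 0; -0.2 0 0 0; -0.2 0 0 0; -0.2 0 0 0; -0.2 0 0 0; -0.2 0 0 0; -0.2 0 0 0; -0.2 0 0 0")

```text
time_s: 14.12
tcp_pos: [0.4945, -0.0219, 0.0325]
ee_rot: [[-0.917, -0.399, -0.0], [-0.399, 0.917, -0.0], [0.0, 0.0, -1.0]]
wrist_force: [-0.3, -0.7, -0.6]
gripper_width: 0.007
gripper_force: 0.4
```

Request:
step_arm(targets="-0.2 0 0 0; -0.2 0 0 0; -0.2 0 0 0; -0.1 0 0 0; -0.1 0 0 0; -0.1 0 0 0; 0 0 0 0")

```text
time_s: 14.7
tcp_pos: [0.5028, -0.0183, 0.0326]
ee_rot: [[-0.917, -0.399, 0.0], [-0.399, 0.917, 0.0], [-0.0, -0.0, -1.0]]
wrist_force: [-1.4, -0.4, -1.4]
gripper_width: 0.01
gripper_force: 0.2
```

Run:
```python
from loc import *
st()
```

```text
t 14.7 loc [-80.8  41.6] z 0.0326 yaw 23.53 F [-1.4 -0.4 -1.4] w 0.01
```

Request:
step_arm(targets="-0.1 0 0 0; -0.1 0 0 0; -0.1 0 0 0; -0.1 0 0 0; -0.1 0 0 0; -0.1 0 0 0; -0.1 0 0 0; 0 0 0 0")

```text
time_s: 15.37
tcp_pos: [0.5093, -0.0155, 0.0326]
ee_rot: [[-0.917, -0.399, 0.0], [-0.399, 0.917, 0.0], [-0.0, -0.0, -1.0]]
wrist_force: [-0.9, 0.3, -0.1]
gripper_width: 0.008
gripper_force: 0.2
```

Request:
step_arm(targets="-0.1 0 0 0; -0.1 0 0 0; 0 0 0 0")

```text
time_s: 15.62
tcp_pos: [0.5111, -0.0147, 0.0326]
ee_rot: [[-0.917, -0.399, 0.0], [-0.399, 0.917, 0.0], [-0.0, -0.0, -1.0]]
wrist_force: [-0.7, 0.1, -0.5]
gripper_width: 0.004
gripper_force: 0.3
```

Request:
step_arm(targets="-0.1 0 0 0; 0 0 0 0")

```text
time_s: 15.78
tcp_pos: [0.5119, -0.0143, 0.0326]
ee_rot: [[-0.917, -0.399, 0.0], [-0.399, 0.917, 0.0], [-0.0, -0.0, -1.0]]
wrist_force: [-0.4, -0.2, 0.3]
gripper_width: 0.005
gripper_force: 0.3
```

Request:
step_arm(targets="-0.1 0 0 0; 0 0 0 0")

```text
time_s: 15.95
tcp_pos: [0.5128, -0.0139, 0.0326]
ee_rot: [[-0.917, -0.399, 0.0], [-0.399, 0.917, 0.0], [-0.0, -0.0, -1.0]]
wrist_force: [-0.5, -0.4, -0.1]
gripper_width: 0.002
gripper_force: 0.3
```

Request:
step_arm(targets="-0.1 0 0 0; 0 0 0 0")

```text
time_s: 16.12
tcp_pos: [0.5137, -0.0135, 0.0326]
ee_rot: [[-0.917, -0.399, 0.0], [-0.399, 0.917, 0.0], [-0.0, -0.0, -1.0]]
wrist_force: [0.3, -0.5, -0.9]
gripper_width: 0.005
gripper_force: 0.3
```

Request:
step_arm(targets="-0.1 0 0 0; 0 0 0 0")

```text
time_s: 16.28
tcp_pos: [0.5143, -0.0133, 0.0325]
ee_rot: [[-0.917, -0.399, -0.001], [-0.399, 0.917, -0.0], [0.001, 0.0, -1.0]]
wrist_force: [-0.9, -0.7, 0.6]
gripper_width: 0.009
gripper_force: 0.6
```

Request:
step_arm(targets="-0.1 0 0 0; 0 0 0 0")

```text
time_s: 16.45
tcp_pos: [0.5145, -0.0131, 0.0324]
ee_rot: [[-0.917, -0.399, -0.002], [-0.399, 0.917, -0.001], [0.002, 0.0, -1.0]]
wrist_force: [-2.7, -1.8, 1.8]
gripper_width: 0.002
gripper_force: 1.5
```

Request:
step_arm(targets="-0.05 0 0 0; -0.05 0 0 0; 0 0 0 0; 0 0 0 0")

```text
time_s: 16.78
tcp_pos: [0.5147, -0.013, 0.0323]
ee_rot: [[-0.917, -0.399, -0.004], [-0.399, 0.917, -0.001], [0.004, 0.001, -1.0]]
wrist_force: [-4.9, -1.8, 2.6]
gripper_width: 0.005
gripper_force: 2.7
```

Request:
step_arm(targets="-0.05 0 0 0; 0 0 0 0; 0 0 0 0")

```text
time_s: 17.03
tcp_pos: [0.5147, -0.013, 0.0323]
ee_rot: [[-0.917, -0.399, -0.004], [-0.399, 0.917, -0.001], [0.005, 0.001, -1.0]]
wrist_force: [-5.2, -3.3, 3.8]
gripper_width: 0.003
gripper_force: 3.0
```

It's at a firm stop where expected. I'll back off, rise and check.

Request:
step_arm(targets="0.2 0 0 0; 0.5 0 0 0; 1 0 0 0; 1.5 0 0 0; 1.5 0 0 0; 1.5 0 0 0; 1 0 0 0; 0 0 0 0; 0 0 -1 0; 0 0 -2.5 0; 0 0 -3.5 0; 0 0 -3.5 0")

```text
time_s: 18.03
tcp_pos: [0.4512, -0.0408, 0.1387]
ee_rot: [[-0.917, -0.4, -0.0], [-0.4, 0.917, -0.0], [0.0, -0.0, -1.0]]
wrist_force: [2.0, 0.2, 0.1]
gripper_width: 0.006
gripper_force: 0.0
```

Request:
step_arm(targets="0 -1 -3.5 0; 0 -3 -3 0; 0 -3.5 -1 0; 0 -3.5 0 0; 0 -3.5 0 0; 0 -3.5 0 0; 0 -2 0 0; 0 0 0 0; 0 0 0 0; 0 0 0 0")

```text
time_s: 18.87
tcp_pos: [0.5305, -0.2235, 0.2118]
ee_rot: [[-0.917, -0.399, 0.0], [-0.399, 0.917, 0.0], [-0.0, 0.0, -1.0]]
wrist_force: [-0.2, 0.4, -0.1]
gripper_width: 0.006
gripper_force: 0.0
```

Run:
```python
from loc import *
st();c=cap('scene');t=cap('top')
o=np.array([197,150])
A=cv2.resize(c['frame'][150:225,205:295],(400,333),interpolation=cv2.INTER_CUBIC)
B=cv2.resize(t['frame'][145:225,220:305],(400,376),interpolation=cv2.INTER_CUBIC)[:333]
cv2.imwrite('pics/fin.png',np.hstack([A,B]))
for x in(-.035,-.032):
    print(x,((proj(t,[*(R@np.array([x,.0375])+T),.036])-[220,145])*400/85+[400,0]).round(1),((proj(c,[*(R@np.array([x,.0375])+T),.036])-[205,150])*400/90).round(1))
```

```text
t 18.87 loc [-137.1 -157.6] z 0.2118 yaw 23.53 F [-0.2  0.4 -0.1] w 0.006
-0.035 [563.7 216.3] [205.6 189.3]
-0.032 [562.  212.3] [209.4 190.4]
```

View pics/fin.png

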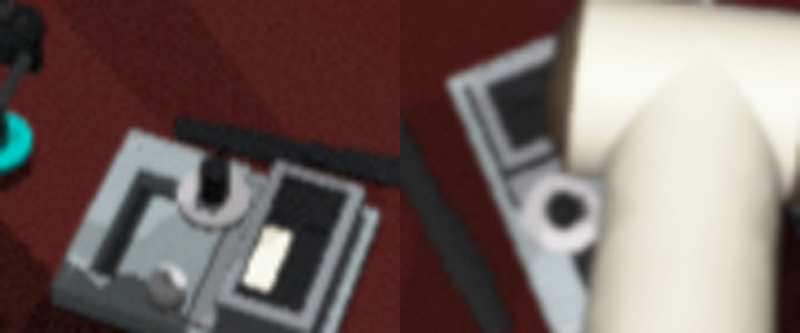

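The disc centre is at (562,213) in the top half, against (562,212) predicted for fully home. The disc is over the ledge, the pin is upright, and the motor and pack are in place.

```bash
python3 -c "
from station import r
print(r.finish_job())"
```

```text
the job is handed in; nothing more can be done
None
```

The locking pin is home at the slot's far end, upright with its disc over the pack's ledge. It probably tipped slightly during the first push high on the knob; I backed off, it settled flat, and I pushed the disc's rim from then on. The pack and motor look unmoved, the arm is clear, and the job was handed in at about 19 s.

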